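# Lock the push-and-twist cap on a sample canister

## Robot

A 6-joint arm with a two-finger parallel gripper is mounted at the origin on the work surface. World frame = base frame: x ahead of the robot, y to its left, z up, the work surface at z = 0. Lengths are in m, angles in degrees, forces in N, time in s.
With the tool pointing down it reaches from about 0.375 to 0.9 m from the base axis. Payload 3.1 kg.
Tool frame: the origin (TCP) lies on the centre line of the jaws, within the pads' length; the fingertips stand 22 mm ahead of it and the grasp point (between the pads) lies 3 mm ahead of it; y points along the fingers, z is the direction in which the jaws open and shut, and the axes are right-handed (so a half turn about y gives the same grasp; the last joint's range is limited). The gripper opens to 87 mm and grips with 3 to 60 N. Pads are 19 mm wide; open, the fingers measure 117 mm over their backs; the gripper's body (75 mm by 190 mm) begins 51 mm behind the grasp point.
Start: joints at [-87.004, 30.224, 82.088, -0, 67.689, -10.227], TCP at [0.143, -0.608, 0.245] pointing down, gripper open.
Joint ranges: [-176.69, 176.69], [-43.24, 126.21], [12.49, 139.97], [-82, 262], [0, 151.66], [-163.58, 163.58]. Speed limits (degrees/s): [159.86, 159.86, 180, 180, 180, 180].

## Interface

Orientations are given as a 3x3 rotation matrix whose columns are the frame's x, y, z axes.
In Python, from rig import bot gives the robot as it stands.
- The arm moves only by the tool jog_arm, never from a script. Its argument "motion" is one flat list of numbers, 6 for each row, row after row: the shift along the tool's x, y, z in mm, then the turn, a rotation vector about the tool's x, y, z in degrees. A call has 1 to 20 rows; each row is the pose to reach, as a shift and turn from the pose commanded when the call began, along the tool's axes at that moment; what a row does not reach only later rows make up. A row lasts 1/8 s, in which the tool goes at most 62.5 mm and 10.7 degrees, less where a joint would pass 70% of its speed; a pose out of reach is approached as far as the arm can. A call with a gripper value outside its range is refused whole. "gripper" is the opening, from 0 (shut) to 1 (fully open), set as the call begins (left out, the last holds). The fingers move at their own pace and stop on an object; the grip force is fixed at half the most. Time passes only in rows, so rows that repeat a pose let the fingers close. It gives the time, the measured TCP pose, the force and the opening at its end, in the units of the state.
- bot.read_state(): the state, without advancing time (a new reading comes with each control period).
- bot.capture(name): name is "scene" or "side" or "wrist"; returns (picture, depth): 400x640x3 uint8, red, green, blue; 400x640 float32, m along the optical axis (not along the pixel's ray), 0 where there is no reading.
- bot.get_calibration(name): a dict with "mtx" (3x3 intrinsics, pixels), "pose" (4x4, takes a point from camera to world coordinates); the wrist camera has in their place "hand_eye" (4x4, takes a point from camera to tool coordinates, whose origin is the TCP and whose axes are the tool frame's). Camera axes: x right, y up, looking along -z (the intrinsics and any distortion apply to the point x, -y, -z); pixel columns grow to the right and rows downward; lengths in m; the calibration is good to about 2 mm. A picture is of the moment at which its call begins: read the wrist's pose just before it. get_calibration takes no time and is no camera call.
- bot.hand_in(): hands the job in, once; it reports no verdict.
The state is a dict: "time_s": time; "joint_positions": joint angles; "qvel": joint speeds; "tau": joint torques, N m; "position": TCP position; "tcp_rot": TCP orientation; "force": force on the tool from outside, world axes, zero at the start; "moment": the same for the moment, N m; "opening": opening from 0.0 (shut) to 1.0 (fully open).
Only numpy, scipy, OpenCV 4.12 (cv2) and the standard library are available. Lean on these libraries where they do the work, as an engineer would, in place of code of your own. Each camera call takes 0.05 s, during which the arm holds its last target.

## Task

Close the sample canister with the green cap: set the cap into the collar at the yellow dots, press it right down against its spring until it just bottoms and, keeping it down, twist it clockwise until its lugs stop at the red marks, then let it spring up into its locked seat and let go. Press only as hard as it takes, never hard enough to strain the collar, and leave the orange cap and the other things on the bench where they are.

Things in the scene. Friction and masses are not known exactly. Their poses are not given: they have to be found in the camera images.
- cap_green: Loose green push-and-twist cap, 90 g, 57 mm tall, upright on the bench. Origin: centre of its underside, z up. Black plug 30 mm across, z 0 to 24 mm; two steel lugs at its foot along +x and -x, reaching 22 mm from the axis, 9 mm wide, z 0 to 5; green flange 52 mm across, z 24 to 29; upright grip on top. A half turn makes no difference.
- grip (a point): Middle of the green cap's grip, 43 mm above the cap's underside. The grip is a flat upright bar 46 mm long (cap x, so it points along the lugs), 14 mm wide (cap y), 28 mm tall, its foot on the flange, 29 mm above the underside. Grip it across the width, from above.
- canister: White can, 90 mm across, with a green band, bolted to the bench by a dark strip 160 mm long (its x) and 10 mm high. Origin: on the bench under its axis, z up. On top a metal collar, 68 mm across outside, with a round bore of 36 mm for the plug. More than 35 N of contact force, pressing and side loads added up, strains it.
- mouth (a point): Point on the canister's axis 100 mm above the bench, fixed in the canister, same axes. The collar's top face lies anywhere from 6 mm below to 6 mm above it: it has been screwed up or down, is not measured, and stays put when the cap is pressed. Find its level by feel.
- slot (a point): One of two opposite entry slots for the lugs, at +72 degrees (counter-clockwise from above) from the canister's +x, marked by a yellow dot; this point is 20 mm from the axis at the mouth's height; its axes are the canister's. Slots are 14 mm wide, reach 25 mm from the axis and are open at the top.
- pocket (a point): One of two opposite locking pockets under the collar's top, at the canister's +x and -x, marked red: 72 degrees clockwise (from above) from the slots, a hard stop just beyond, 6 degrees of play. This point is 20 mm from the axis, at the mouth's height. In the pocket the spring lifts the cap until its underside is 16 mm below the collar's top, and it cannot turn back.
- sill (a point): One of the two sills between slot and pocket (point 20 mm from the axis at +36 degrees, mouth's height). Lugs pass beneath it only with the cap's underside 19 mm or more below the collar's top; less, and they run against its side. At 20.8 mm they meet a rigid floor: force then climbs steeply. Turning counter-clockwise from the slot is blocked.
- plate (a point): Top of the spring plate in the bore, unpressed: on the axis, 9 mm below the mouth point whatever the collar's level. The cap's underside rests on it when just set in, lugs in the slots. It pushes up with 10 N there and 0.3 N more for each mm pressed, so 11.5 to 15.5 N when the cap meets the floor. Point fixed in the canister.
- cap_orange: Loose orange cap of the same shape for another canister; leave it. Origin: centre of its underside.
- reagent_bottle: Loose amber bottle, 66 mm in diameter, 150 mm tall; leave it. Origin: centre of its underside.
- beaker: Loose clear beaker, 74 mm in diameter, 90 mm tall; leave it. Origin: centre of its underside.
- dish: Loose white round dish, 90 mm in diameter, 16 mm tall; leave it. Origin: centre of its underside.
- tip_box: Loose blue pipette-tip box, 120 x 85 x 60 mm; leave it. Origin: centre of its underside.
- marker: Loose black marker pen with a green cap, 110 mm long (x), 17 mm thick; leave it. Origin: under its middle, on the bench.
Mind the look-alikes: they are no part of the job. Several things look just like the cap_green: the one meant starts farthest to the robot's left.

How it is judged (in metres and radians):
On the way:
1. the green cap is set in the canister's collar, lugs in the slots (underside at least 7.5 mm below the mouth point, centred within 4 mm) (horizontal distance between cap_green and mouth below 0.004 m and z of cap_green in the frame of mouth below -0.0075 m and angle between cap_green's own z axis and vertical below 0.1 rad), for 0.1 s.
At the end, for the whole second after the job is handed in: Green cap locked in the collar: on its axis within 4 mm, underside 7.5 mm or more below the mouth point, lugs at the red marks within 0.13 rad, upright within 0.08 rad, at rest, released; the orange cap and other loose things within 30 mm of where they stood (horizontal distance between cap_green and mouth below 0.004 m and z of cap_green in the frame of mouth below -0.0075 m and angle between the x axis of cap_green and the x axis of mouth, either way round below 0.13 rad and angle between cap_green's own z axis and vertical below 0.08 rad and linear speed of cap_green below 0.02 m/s and distance of each of cap_orange, reagent_bottle, beaker, dish, tip_box, marker from where it was at the start of the episode below 0.03 m); the robot touches nothing.
It fails at once if more than 35 N of contact force on the canister and its collar, pressing and side loads added up (contact force between canister and anything else above 35 N).
It fails at once if a bystander is moved by more than 30 mm (distance of any of cap_orange, reagent_bottle, beaker, dish, tip_box, marker from where it was at the start of the episode above 0.03 m).
It also fails if it takes over 72 s, if anything falls off the work surface, if the arm or the gripper's body presses on something with over 40 N, if the wrist force passes 120 N, or if a joint passes its speed limit or range.

## Working session

There is one attempt and no reset: what is moved stays moved. The work goes in short steps, Python scripts to look and compute and a tool call to move; the robot and the scene stay as the last step left them, time stands still between calls to the robot, and variables do not carry over. Pictures are saved under pics/ and viewed, and the job is handed in when it is done.

Besides the shell and the picture viewer there is one more tool, called after "Call:" as a command line: name --argument value ..., lists and objects as JSON in quotes. jog_arm: Moves the arm, as the interface text tells. Its arguments: {"type":"object","properties":{"motion":{"type":"array","items":{"type":"number"}},"gripper":{"type":"number"}},"required":["motion"]}

```bash
ls; mkdir -p pics; python3 - <<'E'
from rig import bot
import cv2,numpy as np
s=bot.read_state(); print({k:np.round(v,3).tolist() for k,v in s.items()})
for n in ["scene","side","wrist"]:
    p,d=bot.capture(n); np.savez(f"pics/{n}0.npz",p=p,d=d)
    cv2.imwrite(f"pics/{n}0.png",p[:,:,::-1]); c=bot.get_calibration(n)
    print(n,{k:np.round(v,4).tolist() for k,v in c.items()})
E
```

```text
pics
{'time_s': 0.0, 'joint_positions': [-87.002, 30.278, 82.155, 0.001, 67.689, -10.226], 'qvel': [0.013, -0.031, -0.03, -0.011, 0.032, 0.05], 'tau': [-0.001, -44.004, -17.659, 0.063, 0.058, -0.0], 'position': [0.143, -0.608, 0.244], 'tcp_rot': [[-0.973, -0.0, 0.229], [-0.229, 0.002, -0.973], [-0.0, -1.0, -0.002]], 'force': [0.128, -0.242, 0.526], 'moment': [0.012, -0.013, 0.011], 'opening': 1.005}
scene {'mtx': [[417.324, 0.0, 310.0456], [0.0, 417.324, 193.5464], [0.0, 0.0, 1.0]], 'pose': [[0.8395, -0.3235, 0.4366, 1.1234], [0.5434, 0.5103, -0.6666, -0.9041], [-0.0072, 0.7968, 0.6042, 0.8902], [0.0, 0.0, 0.0, 1.0]]}
side {'mtx': [[397.1971, 0.0, 321.3708], [0.0, 397.1971, 192.4135], [0.0, 0.0, 1.0]], 'pose': [[-0.9707, 0.1748, -0.1647, 0.3652], [-0.2401, -0.7218, 0.6491, 0.7124], [-0.0055, 0.6696, 0.7427, 0.9769], [0.0, 0.0, 0.0, 1.0]]}
wrist {'mtx': [[300.0608, 0.0, 321.7244], [0.0, 300.0608, 202.4979], [0.0, 0.0, 1.0]], 'hand_eye': [[0.0003, -0.9674, -0.2531, -0.0684], [0.0003, 0.2531, -0.9674, -0.14], [1.0, 0.0002, 0.0004, -0.0002], [0.0, 0.0, 0.0, 1.0]]}
```

View pics/scene0.png

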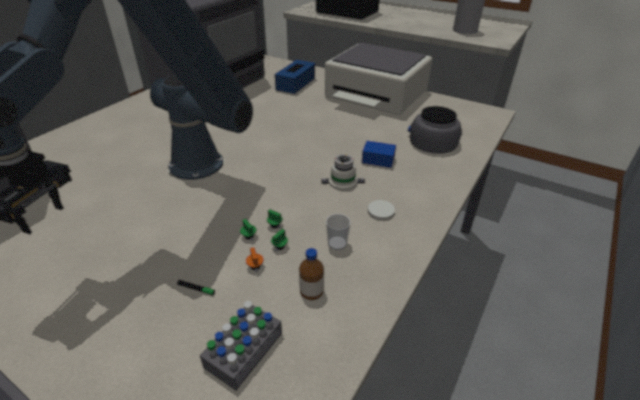

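View pics/side0.png

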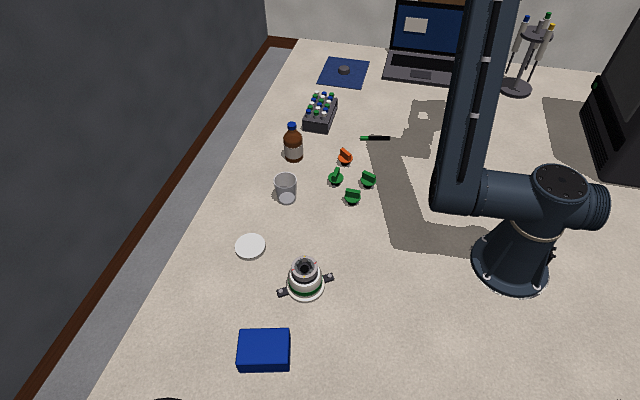

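View pics/wrist0.png

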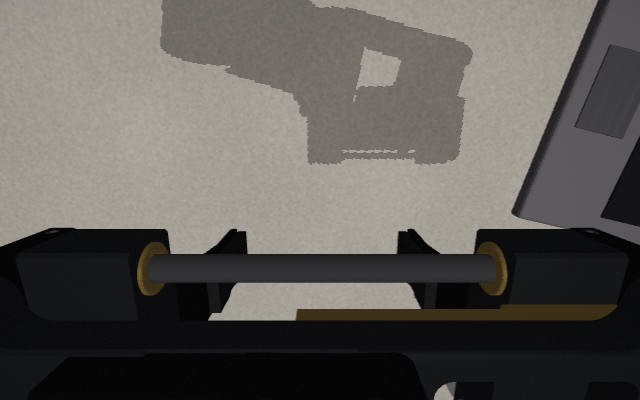

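```bash
cat > h.py <<'E'
import numpy as np,cv2
def world(cal,u,v,d,T=None):
    K=cal["mtx"]; T=cal["pose"] if T is None else T
    p=np.array([(u-K[0,2])/K[0,0]*d,-(v-K[1,2])/K[1,1]*d,-d,1.0]); return (T@p)[:3]
def cloud(cal,d,T=None):
    K=cal["mtx"];T=cal["pose"] if T is None else T
    v,u=np.mgrid[:d.shape[0],:d.shape[1]]
    P=np.stack([(u-K[0,2])/K[0,0]*d,-(v-K[1,2])/K[1,1]*d,-d],-1)
    W=P@T[:3,:3].T+T[:3,3]; W[d<=0]=np.nan; return W
def tcpT(s):
    T=np.eye(4);T[:3,:3]=s["tcp_rot"];T[:3,3]=s["position"];return T
E
python3 - <<'E'
from h import *
from rig import bot
for n in ["scene","side"]:
    z=np.load(f"pics/{n}0.npz");p,d=z['p'],z['d']
    W=cloud(bot.get_calibration(n),d)
    hsv=cv2.cvtColor(p,cv2.COLOR_RGB2HSV)
    for nm,(a,b) in dict(green=(40,85),orange=(3,18)).items():
        m=((hsv[...,0]>a)&(hsv[...,0]<b)&(hsv[...,1]>140)&(hsv[...,2]>50)).astype(np.uint8)
        k,l,st,c=cv2.connectedComponentsWithStats(m)
        for i in range(1,k):
            if st[i,4]>12:
                w=W[l==i]; w=w[np.isfinite(w[:,2])&(w[:,2]>0.005)]
                if len(w): print(n,nm,c[i].round(0),st[i,4],np.median(w,0).round(3),w[:,2].max().round(3))
a=cv2.imread('pics/side0.png'); cv2.imwrite('pics/side0c.png',cv2.resize(a[140:310,220:400],None,fx=4,fy=3.5,interpolation=cv2.INTER_CUBIC)[:600])
E
```

```text
scene green [274. 218.] 100 [ 0.48  -0.131  0.035] 0.061
scene green [247. 229.] 119 [ 0.447 -0.218  0.033] 0.059
scene green [277. 236.] 46 [ 0.55  -0.203  0.054] 0.06
scene green [281. 242.] 60 [ 0.557 -0.201  0.028] 0.043
scene green [207. 290.] 36 [ 0.49  -0.443  0.014] 0.02
scene green [257. 311.] 22 [ 0.683 -0.461  0.083] 0.087
scene green [234. 320.] 26 [ 0.654 -0.51   0.083] 0.086
scene green [261. 324.] 36 [ 0.712 -0.484  0.083] 0.086
scene green [236. 334.] 38 [ 0.682 -0.535  0.083] 0.086
scene green [211. 345.] 32 [ 0.653 -0.584  0.083] 0.086
scene green [239. 349.] 41 [ 0.713 -0.559  0.083] 0.087
scene orange [496.   4.] 27 [0.569 2.113 0.243] 0.264
scene orange [518.   6.] 62 [0.708 2.11  0.245] 0.273
scene orange [254. 259.] 201 [ 0.542 -0.305  0.03 ] 0.06
scene orange [311. 270.] 312 [ 0.732 -0.303  0.103] 0.125
side green [315.  95.] 13 [ 0.709 -0.56   0.082] 0.085
side green [316. 111.] 13 [ 0.682 -0.458  0.083] 0.089
side green [364. 137.] 23 [ 0.491 -0.438  0.014] 0.018
side green [336. 176.] 131 [ 0.544 -0.19   0.03 ] 0.061
side green [368. 179.] 112 [ 0.44  -0.202  0.031] 0.06
side green [352. 190.] 44 [ 0.477 -0.123  0.056] 0.06
side green [352. 198.] 99 [ 0.475 -0.115  0.029] 0.051
side green [310. 293.] 34 [0.52  0.24  0.035] 0.045
side orange [293. 139.] 251 [ 0.712 -0.268  0.101] 0.133
side orange [345. 156.] 154 [ 0.536 -0.29   0.036] 0.061
```

View pics/side0c.png

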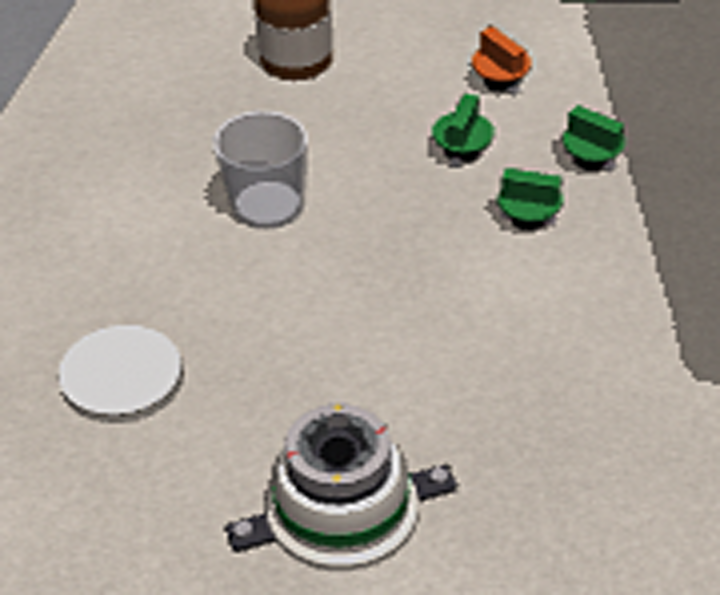

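```bash
python3 - <<'E'
from h import *
from rig import bot
for n in ["scene","side"]:
    z=np.load(f"pics/{n}0.npz");p,d=z['p'],z['d']
    W=cloud(bot.get_calibration(n),d)
    # canister points
    r=np.hypot(W[...,0]-.52,W[...,1]-.23)
    for lo,hi in [(.005,.014),(.02,.06),(.088,.112)]:
        w=W[(r<.1)&(W[...,2]>lo)&(W[...,2]<hi)]; print(n,lo,len(w),w.mean(0).round(4),w[:,:2].min(0).round(3),w[:,:2].max(0).round(3))
    m=(r<.1)&(W[...,2]>.003)&(W[...,2]<.014)&(r>.055)
    print(n,'strip',[(int(v),int(u),W[v,u].round(3).tolist()) for v,u in np.argwhere(m)][:60:4])
    if n=="side":
        for (u,v) in [(281,292),(330,277)]: print(W[v,u].round(3))
    # cap grip: top points
    r=np.hypot(W[...,0]-.478,W[...,1]+.125)
    w=W[(r<.04)&(W[...,2]>.045)&(W[...,2]<.063)]; c=w.mean(0)
    e,V=np.linalg.eigh(np.cov(w[:,:2].T)); print('cap',len(w),c.round(4),V[:,1].round(3),np.sqrt(e).round(4))
E
```

```text
scene 0.005 154 [0.5546 0.1841 0.0098] [0.475 0.148] [0.614 0.246]
scene 0.02 249 [0.5585 0.1727 0.0413] [0.502 0.154] [0.59  0.226]
scene 0.088 192 [0.545  0.1993 0.0971] [0.51  0.165] [0.577 0.24 ]
scene strip [(163, 331, [0.444, 0.283, 0.003]), (170, 361, [0.565, 0.302, 0.003]), (175, 321, [0.455, 0.193, 0.003]), (178, 357, [0.58, 0.241, 0.008]), (178, 362, [0.599, 0.244, 0.013]), (179, 326, [0.489, 0.171, 0.011]), (179, 330, [0.502, 0.178, 0.012]), (179, 359, [0.59, 0.239, 0.009]), (180, 319, [0.465, 0.161, 0.003]), (180, 325, [0.487, 0.168, 0.007]), (180, 329, [0.502, 0.171, 0.011]), (180, 358, [0.592, 0.225, 0.013]), (180, 362, [0.603, 0.236, 0.01]), (181, 322, [0.483, 0.154, 0.01]), (181, 326, [0.496, 0.161, 0.01])]
cap 76 [ 0.4793 -0.1263  0.0535] [-0.999 -0.052] [0.0047 0.0143]
side 0.005 304 [0.5365 0.2192 0.0098] [0.472 0.152] [0.614 0.285]
side 0.02 296 [0.532  0.2333 0.0434] [0.497 0.173] [0.587 0.248]
side 0.088 431 [0.5411 0.2042 0.0974] [0.508 0.169] [0.576 0.236]
side strip [(273, 322, [0.507, 0.155, 0.003]), (274, 326, [0.494, 0.16, 0.011]), (275, 323, [0.502, 0.163, 0.008]), (275, 327, [0.491, 0.161, 0.009]), (276, 322, [0.503, 0.168, 0.01]), (276, 326, [0.493, 0.165, 0.01]), (276, 332, [0.477, 0.161, 0.01]), (277, 324, [0.497, 0.169, 0.01]), (277, 329, [0.484, 0.168, 0.013]), (278, 323, [0.499, 0.174, 0.012]), (278, 327, [0.489, 0.169, 0.008]), (278, 331, [0.478, 0.168, 0.01]), (279, 324, [0.496, 0.176, 0.01]), (279, 328, [0.485, 0.174, 0.012]), (279, 332, [0.475, 0.171, 0.01])]
[0.597 0.243 0.015]
[0.48  0.17  0.017]
cap 78 [ 0.4762 -0.1218  0.0537] [-1.    -0.009] [0.0047 0.0134]
```

Call:
jog_arm --motion '[-17,0,-16,0,0.5,0,-52,0,-47,0,1.3,0,-96,0,-86,0,2.5,0,-140,0,-126,0,3.6,0,-184,0,-165,0,4.7,0,-227,0,-204,0,5.8,0,-271,0,-244,0,7,0,-315,0,-283,0,8,0,-358,0,-322,0,9.2,0,-393,0,-354,0,10,0,-419,0,-377,0,10.8,0,-437,0,-393,0,11.2,0,-437,0,-393,0,11.2,0,-437,0,-393,0,11.2,0]' --gripper 0.45

```text
time_s: 1.9
position: [0.4781, -0.1261, 0.2444]
tcp_rot: [[-0.999, -0.001, 0.036], [-0.036, -0.0, -0.999], [0.001, -1.0, 0.0]]
force: [-0.4, -0.7, 0.3]
opening: 0.45
```

```bash
cat > look.py <<'E'
import sys
from h import *
from rig import bot
def look(name):
    s=bot.read_state(); p,d=bot.capture("wrist")
    T=tcpT(s)@bot.get_calibration("wrist")["hand_eye"]
    np.savez(f"pics/{name}.npz",p=p,d=d,T=T); cv2.imwrite(f"pics/{name}.png",p[:,:,::-1])
    print(s["time_s"],s["position"].round(4) if hasattr(s["position"],'round') else s["position"],np.round(s["joint_positions"],1),np.round(s["force"],2),np.round(s["tcp_rot"],4).tolist(),s["opening"])
if __name__=="__main__": look(sys.argv[1])
E
python3 look.py w1
```

```text
1.9 [ 0.4781 -0.1261  0.2444] [-27.7  20.2 100.5  -0.   59.3  60.2] [-0.41 -0.66  0.29] [[-0.9994, -0.0008, 0.0355], [-0.0355, -0.0001, -0.9994], [0.0008, -1.0, 0.0001]] 0.4501160815877916
```

View pics/w1.png

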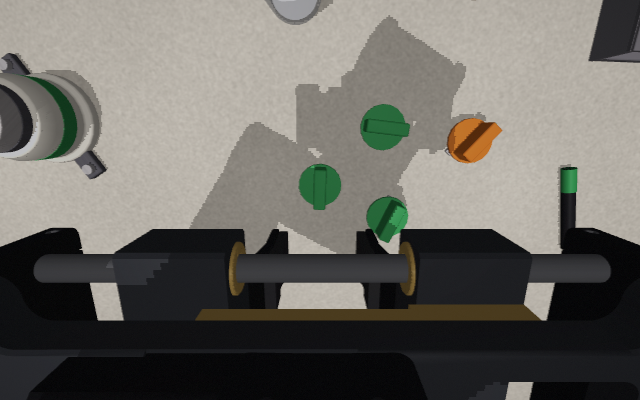

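The wrist view shows three green caps at (320,185), (383,127) and (387,217), and the orange cap at (470,140). Image left is robot left (+y). The cap at (320,185) has the largest y (−0.12, against −0.19 and −0.21), so it is the one meant.

```bash
python3 - <<'E'
from h import *
from rig import bot
z=np.load("pics/w1.npz");p,d,T=z['p'],z['d'],z['T']
cal=bot.get_calibration("wrist");W=cloud(cal,d,T)
hsv=cv2.cvtColor(p,cv2.COLOR_RGB2HSV)
g=(hsv[...,0]>40)&(hsv[...,0]<85)&(hsv[...,1]>100)
m=g.copy();m[:,:290]=0;m[:,345:]=0;m[:150]=0;m[222:]=0
w=W[m]; print(len(w),np.percentile(w[:,2],[5,25,50,75,95]).round(4))
t=w[w[:,2]>.05]; 
for nm,q in (('grip',t),('flange',w[(w[:,2]<.033)&(w[:,2]>.02)])):
    e,V=np.linalg.eigh(np.cov(q[:,:2].T)); r=cv2.minAreaRect(q[:,:2].astype(np.float32)*1000)
    (c,rad)=cv2.minEnclosingCircle(q[:,:2].astype(np.float32)*1000)
    print(nm,len(q),q.mean(0).round(4),np.degrees(np.arctan2(V[1,1],V[0,1])).round(1),np.sqrt(e).round(4),r,c,rad)
cv2.imwrite('pics/w1c.png',cv2.resize(p[90:250,260:520,::-1],None,fx=3,fy=3,interpolation=cv2.INTER_CUBIC))
E
```

```text
1414 [nan nan nan nan nan]
grip 498 [ 0.4761 -0.1232  0.0566] -180.0 [0.004  0.0132] ((475.1044616699219, -123.1240005493164), (13.971495628356934, 45.60900115966797), 89.90625) (475.1451110839844, -122.93707275390625) 23.150127410888672
flange 886 [ 0.4765 -0.1237  0.0289] 89.5 [0.0122 0.0153] ((476.0313415527344, -123.4987564086914), (50.11716842651367, 48.61464309692383), 87.31735229492188) (475.2323303222656, -123.40274047851562) 25.335920333862305
```

View pics/w1c.png

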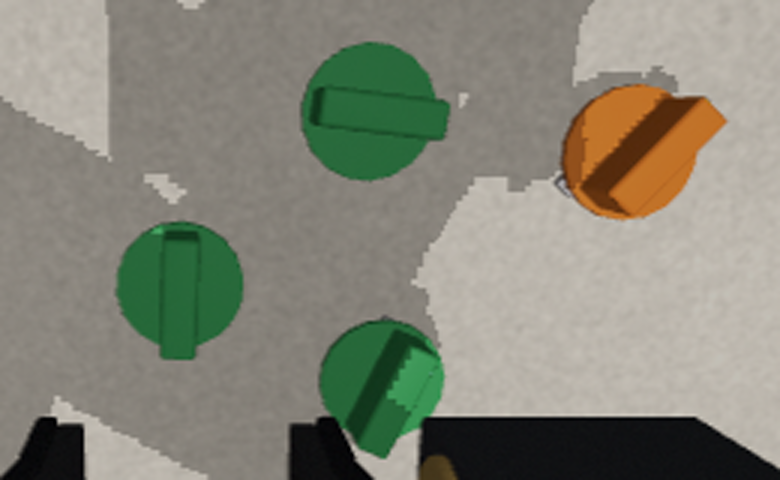

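Call:
jog_arm --motion '[2,15,-2,0,1,0,2.7,45,-2.9,0,2,0,2.7,80,-2.9,0,2,0,2.7,115,-2.9,0,2,0,2.7,140,-2.9,0,2,0,2.7,155,-2.9,0,2,0,2.7,165,-2.9,0,2,0,2.7,170,-2.9,0,2,0,2.7,170,-2.9,0,2,0]'

```text
time_s: 3.08
position: [0.4759, -0.1232, 0.0748]
tcp_rot: [[-1.0, 0.0, 0.0], [-0.0, -0.0, -1.0], [-0.0, -1.0, 0.0]]
force: [1.2, -0.3, -0.7]
opening: 0.447
```

```bash
python3 look.py w2
```

```text
3.075 [ 0.4759 -0.1232  0.0748] [-27.6  36.7 108.9   0.   34.4  62.4] [ 1.19 -0.35 -0.65] [[-1.0, 0.0005, 0.0004], [-0.0004, -0.0002, -1.0], [-0.0005, -1.0, 0.0002]] 0.4471481618062965
```

View pics/w2.png

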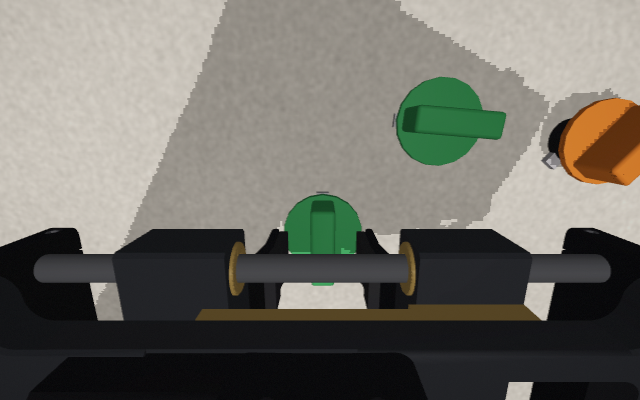

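The cap is centred between the fingers at (322,225) and the bar lies along tool x. Next I descend and close.

Call:
jog_arm --motion '[0,8,0,0,0,0,0,15,0,0,0,0,0,19,0,0,0,0,0,21,0,0,0,0,0,21,0,0,0,0]'

```text
time_s: 3.75
position: [0.4757, -0.123, 0.0534]
tcp_rot: [[-1.0, -0.0, 0.0], [-0.0, 0.0, -1.0], [0.0, -1.0, -0.0]]
force: [-0.2, -0.1, -0.4]
opening: 0.449
```

Call:
jog_arm --motion '[0,0,0,0,0,0,0,0,0,0,0,0,0,0,0,0,0,0,0,0,0,0,0,0,0,0,0,0,0,0,0,0,0,0,0,0]' --gripper 0

```text
time_s: 4.5
position: [0.4757, -0.1231, 0.0536]
tcp_rot: [[-1.0, 0.0, 0.0], [-0.0, -0.0, -1.0], [-0.0, -1.0, 0.0]]
force: [0.2, -0.3, 0.1]
opening: 0.157
```

Call:
jog_arm --motion '[0,-10,0,0,0,0,0,-35,0,0,0,0,0,-75,0,0,-3,0,0,-115,0,0,-8,0,-5,-135,-10,0,-16,0,-12,-147,-28,0,-25,0,-21,-147,-50,0,-34,0,-30,-147,-72,0,-43,0,-40,-147,-94,0,-52,0,-49,-147,-116,0,-61,0,-58,-147,-138,0,-70,0,-67,-147,-160,0,-79,0,-76,-147,-180,0,-87,0,-84,-147,-198,0,-94,0,-89,-147,-211,0,-100,0,-93,-147,-219,0,-103,0,-93,-147,-219,0,-104,0,-93,-147,-219,0,-104,0,-93,-147,-219,0,-104,0]'

```text
time_s: 6.88
position: [0.5684, 0.0956, 0.2007]
tcp_rot: [[0.241, -0.0, 0.97], [-0.97, -0.0, 0.241], [0.0, -1.0, -0.0]]
force: [-0.2, -0.3, -1.0]
opening: 0.16
```

```bash
python3 look.py w3
```

```text
6.875 [0.5684 0.0956 0.2007] [ -1.6  29.6  91.8  -0.   58.7 -15.5] [-0.21 -0.29 -1.01] [[0.2414, -0.0002, 0.9704], [-0.9704, -0.0001, 0.2414], [0.0, -1.0, -0.0002]] 0.15969336154102082
```

View pics/w3.png

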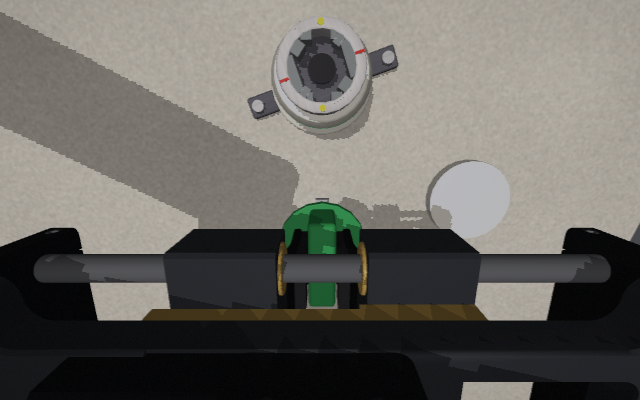

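Collar centre is at about (321,65), with yellow dots at (320,21) and (322,108) and red marks at (285,80) and (359,51). Next I measure it.

```bash
cat > meas.py <<'E'
from h import *
from rig import bot
from scipy.optimize import least_squares
def fitc(q):
    f=lambda p:np.hypot(q[:,0]-p[0],q[:,1]-p[1])-p[2]
    r=least_squares(f,[*q.mean(0)[:2],.034],loss='soft_l1',f_scale=.001); return r.x,np.std(r.fun)
def meas(p,W,lab):
    r=np.hypot(W[...,0]-.542,W[...,1]-.203)
    m=(r<.045)&(W[...,2]>.088)&(W[...,2]<.112)
    zt=np.median(W[m][:,2]); ring=m&(abs(W[...,2]-zt)<.003)
    # outer edge, largest component
    k,l,st,c=cv2.connectedComponentsWithStats(ring.astype(np.uint8)); ring=l==(1+np.argmax(st[1:,4]))
    cs,_=cv2.findContours(ring.astype(np.uint8),cv2.RETR_CCOMP,cv2.CHAIN_APPROX_NONE)
    cs=sorted(cs,key=cv2.contourArea)[::-1][:2]
    for c in cs:
        q=np.array([W[v,u] for u,v in c[:,0]]); q=q[np.isfinite(q[:,0])]; print(lab,'edge',fitc(q),'z',zt.round(4))
    hsv=cv2.cvtColor(p,cv2.COLOR_RGB2HSV).astype(int)
    big=cv2.dilate(ring.astype(np.uint8),np.ones((5,5)))>0
    for nm,mm in dict(yel=(abs(hsv[...,0]-27)<7)&(hsv[...,1]>120)&(hsv[...,2]>90),red=((hsv[...,0]<8)|(hsv[...,0]>172))&(hsv[...,1]>120)).items():
        k,l,st,c=cv2.connectedComponentsWithStats((mm&big).astype(np.uint8)); P=[]
        for i in range(1,k):
            if st[i,4]>=4: P.append(np.nanmean(W[l==i],0)); print(nm,c[i].round(1),st[i,4],P[-1].round(4))
        if len(P)==2: v=P[1]-P[0]; print(lab,nm,'mid',((P[0]+P[1])/2).round(4),'ang',np.degrees(np.arctan2(v[1],v[0])).round(2)%180)
if __name__=="__main__":
    for n in ["w3","side0","scene0"]:
        z=np.load(f"pics/{n}.npz")
        T=z['T'] if 'T' in z else None
        nm={"w":"wrist","side0":"side","scene0":"scene"}[n if n[0]!='w' else 'w']
        try: meas(z['p'],cloud(bot.get_calibration(nm),z['d'],T),n)
        except Exception as e: print(n,e)
E
python3 meas.py
```

```text
w3 edge (array([0.54060855, 0.20262107, 0.03321334]), np.float64(0.0002919946511776546)) z 0.1006
w3 edge (array([0.54043208, 0.20263041, 0.02046569]), np.float64(0.0025039262152963338)) z 0.1006
yel [320.3  20.6] 38 [0.533  0.2313 0.1018]
yel [322.  107.5] 26 [0.5484 0.1744 0.1016]
w3 yel mid [0.5407 0.2029 0.1017] ang 105.17
red [359.7  51.1] 27 [0.5655 0.219  0.1017]
red [283.6  79.8] 22 [0.5159 0.1866 0.1018]
w3 red mid [0.5407 0.2028 0.1017] ang 33.18000000000001
side0 edge (array([0.54169295, 0.20255668, 0.03097045]), np.float64(0.005607557103678142)) z 0.0986
side0 edge (array([0.56940207, 0.2116462 , 0.00399852]), np.float64(0.0007207876291609968)) z 0.0986
scene0 edge (array([0.54459698, 0.20097538, 0.03079694]), np.float64(0.0035684833570897466)) z 0.0984
scene0 edge (array([0.54124679, 0.20100091, 0.02381933]), np.float64(0.003523434947134472)) z 0.0984
```

```bash
python3 - <<'E'
from meas import *
cal=bot.get_calibration("wrist"); H=cal["hand_eye"]
for n in ["w2","w3"]:
    z=np.load(f"pics/{n}.npz");p,d=z['p'],z['d']
    W=cloud(cal,d,H) # tool coords
    hsv=cv2.cvtColor(p,cv2.COLOR_RGB2HSV)
    g=(hsv[...,0]>40)&(hsv[...,0]<85)&(hsv[...,1]>90); g[:,:280]=0;g[:,365:]=0;g[:185]=0;g[300:]=0
    top=g&(abs(W[...,1]-np.nanmedian(W[g][:,1]))<.05)
    w=W[top]; print(n,len(w),np.histogram(w[:,1]*1000,12))
    # rim: topmost green pixel each column
    E=[]
    fl=[]
    for u in range(286,360):
        vs=np.where(g[:,u])[0]
        if len(vs): fl.append(W[vs[0]+1,u]); 
    fl=np.array(fl); print('rim y(tool)',np.median(fl[:,1]).round(4))
    q=fl[abs(fl[:,1]-np.median(fl[:,1]))<.003][:,[0,2]]
    f=lambda a:np.hypot(q[:,0]-a[0],q[:,1]-a[1])-.026
    r=least_squares(f,[0,0],loss='soft_l1',f_scale=.0005); print('centre tool x,z mm',(r.x*1000).round(2),len(q),np.std(r.fun)*1000)
E
```

```text
w2 3819 (array([ 948,  220,   39,   30,   27,   25,   33,   24,   27,   85, 2324,
         37]), array([16.05897933, 18.93091996, 21.80286058, 24.6748012 , 27.54674182,
       30.41868245, 33.29062307, 36.16256369, 39.03450431, 41.90644494,
       44.77838556, 47.65032618, 50.5222668 ]))
rim y(tool) 0.046
centre tool x,z mm [ 0.93 -0.1 ] 74 0.3484833921070269
w3 3054 (array([   1,  393,  954,   60,   62,   50,   59,   45,   50,   50, 1196,
        134]), array([-9.9368584 , -6.69526865, -3.4536789 , -0.21208916,  3.02950059,
        6.27109034,  9.51268008, 12.75426983, 15.99585957, 19.23744932,
       22.47903907, 25.72062881, 28.96221856]))
rim y(tool) 0.0252
centre tool x,z mm [ 0.61 -0.45] 74 0.2900481699421332
```

Call:
jog_arm --motion '[-8,0,0,0,-0.5,0,-25,0,0,0,-1.2,0,-48,0,-0.3,0,-1.2,0,-71,0,-0.5,0,-1.2,0,-92,0,-0.6,0,-1.2,0,-105,4,-0.7,0,-1.2,0,-111.2,12,-0.7,0,-1.2,0,-111.2,22,-0.7,0,-1.2,0,-111.2,29,-0.7,0,-1.2,0,-111.2,29,-0.7,0,-1.2,0,-111.2,29,-0.7,0,-1.2,0]'

```text
time_s: 8.3
position: [0.5413, 0.2033, 0.1716]
tcp_rot: [[0.262, 0.0, 0.965], [-0.965, 0.0, 0.262], [0.0, -1.0, 0.0]]
force: [0.4, -0.1, -1.2]
opening: 0.155
```

```bash
python3 - <<'E'
from rig import bot
import cv2,numpy as np
a=[]
for n,(u,v) in dict(side=(305,250),scene=(343,165)).items():
    p,d=bot.capture(n); np.savez(f"pics/{n}1.npz",p=p,d=d)
    c=p[v-50:v+50,u-50:u+50,::-1]; a.append(cv2.resize(c,(400,400),interpolation=cv2.INTER_CUBIC))
cv2.imwrite("pics/ss1.png",np.hstack(a))
E
python3 look.py w4
```

```text
8.4 [0.5414 0.2035 0.1719] [ 9.5 32.  92.9 -0.  55.1 -5.7] [ 0.47  1.05 -0.38] [[0.2621, 0.0008, 0.965], [-0.965, 0.0001, 0.2621], [0.0001, -1.0, 0.0008]] 0.15917556434654628
```

View pics/ss1.png

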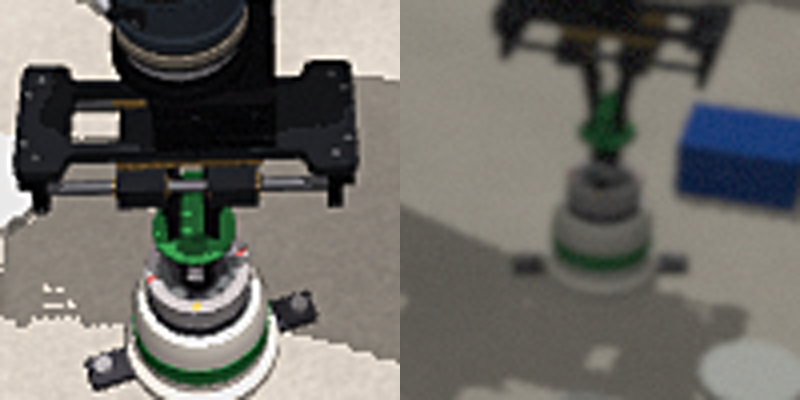

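View pics/w4.png

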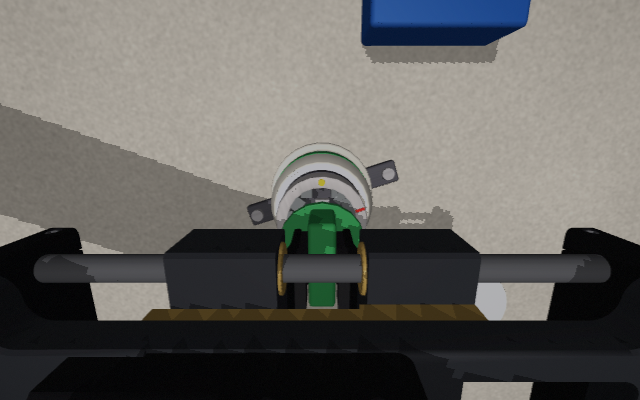

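Call:
jog_arm --motion '[0,3,0,0,0,0,0,7,0,0,0,0,0,11,0,0,0,0,0,14,0,0,0,0,0,16,0,0,0,0,0,17.5,0,0,0,0,0,19,0,0,0,0,0,20,0,0,0,0,0,20,0,0,0,0]'

```text
time_s: 9.57
position: [0.541, 0.2037, 0.1515]
tcp_rot: [[0.263, -0.0, 0.965], [-0.965, -0.0, 0.263], [0.0, -1.0, -0.0]]
force: [-0.2, -0.4, -0.7]
opening: 0.157
```

Call:
jog_arm --motion '[0,1.5,0,0,0,0,0,3,0,0,0,0,0,4.5,0,0,0,0,0,5.5,0,0,0,0,0,5.5,0,0,0,0]'

```text
time_s: 10.2
position: [0.5409, 0.2037, 0.1459]
tcp_rot: [[0.263, -0.0, 0.965], [-0.965, -0.0, 0.263], [-0.0, -1.0, -0.0]]
force: [-0.8, -0.6, -0.8]
opening: 0.156
```

Call:
jog_arm --motion '[0,0.6,0,0,0,0,0,1.2,0,0,0,0,0,1.8,0,0,0,0,0,2.4,0,0,0,0,0,3,0,0,0,0,0,3,0,0,0,0]'

```text
time_s: 10.95
position: [0.5411, 0.2037, 0.1445]
tcp_rot: [[0.263, 0.001, 0.965], [-0.965, 0.0, 0.263], [0.0, -1.0, 0.001]]
force: [-2.9, -0.5, 9.4]
opening: 0.16
```

On the plate, underside about 91 mm. Next I press on in steps.

Call:
jog_arm --motion '[0,1,0,0,0,0,0,2,0,0,0,0,0,3,0,0,0,0,0,4,0,0,0,0,0,5,0,0,0,0,0,5,0,0,0,0]'

```text
time_s: 11.7
position: [0.5411, 0.2037, 0.1397]
tcp_rot: [[0.263, 0.001, 0.965], [-0.965, 0.0, 0.263], [0.0, -1.0, 0.001]]
force: [-2.7, 0.1, 9.6]
opening: 0.155
```

Call:
jog_arm --motion '[0,1,0,0,0,0,0,2,0,0,0,0,0,3,0,0,0,0,0,3.5,0,0,0,0,0,3.5,0,0,0,0]'

```text
time_s: 12.32
position: [0.5411, 0.2038, 0.1364]
tcp_rot: [[0.263, 0.001, 0.965], [-0.965, 0.0, 0.263], [0.0, -1.0, 0.001]]
force: [-2.0, -0.2, 12.0]
opening: 0.158
```

Call:
jog_arm --motion '[0,0.5,0,0,0,0,0,1,0,0,0,0,0,1.5,0,0,0,0,0,1.5,0,0,0,0]'

```text
time_s: 12.82
position: [0.5411, 0.2038, 0.135]
tcp_rot: [[0.263, 0.001, 0.965], [-0.965, 0.0, 0.263], [0.0, -1.0, 0.001]]
force: [-2.5, -0.2, 11.1]
opening: 0.158
```

Call:
jog_arm --motion '[0,0.4,0,0,0,0,0,0.8,0,0,0,0,0,0.8,0,0,0,0]'

```text
time_s: 13.2
position: [0.5411, 0.2038, 0.1343]
tcp_rot: [[0.263, 0.001, 0.965], [-0.965, 0.0, 0.263], [0.0, -1.0, 0.001]]
force: [-2.9, -0.6, 12.5]
opening: 0.158
```

```bash
python3 -c "
from rig import bot
s=bot.read_state();print(s['position'],s['force'],s['moment'])"
```

```text
[0.54109425 0.2037549  0.13427712] [-2.91746644 -0.55051809 12.47774731] [-0.16437     0.54888582 -0.02860123]
```

Call:
jog_arm --motion '[0,0.4,0,0,0,0,0,0.8,0,0,0,0,0,0.8,0,0,0,0]'

```text
time_s: 13.58
position: [0.5411, 0.2038, 0.1338]
tcp_rot: [[0.263, 0.001, 0.965], [-0.965, 0.0, 0.263], [0.0, -1.0, 0.001]]
force: [-3.5, -1.8, 13.9]
opening: 0.158
```

Call:
jog_arm --motion '[0,0.3,0,0,0,0,0,0.6,0,0,0,0,0,0.6,0,0,0,0]'

```text
time_s: 13.95
position: [0.5412, 0.2037, 0.1338]
tcp_rot: [[0.263, 0.001, 0.965], [-0.965, 0.0, 0.263], [0.0, -1.0, 0.001]]
force: [-4.5, -0.9, 18.1]
opening: 0.157
```

Floor found at TCP z 0.1338, so the collar top is about 101.1 mm, which agrees with the camera. I back off slightly, then twist clockwise in chunks.

Call:
jog_arm --motion '[0,-0.5,0,0,0,0,0,-0.5,0,0,2,0,0,-0.5,0,0,5,0,0,-0.5,0,0,8,0,0,-0.5,0,0,11,0,0,-0.5,0,0,14,0,0,-0.5,0,0,14,0]'

```text
time_s: 14.82
position: [0.5422, 0.2038, 0.1338]
tcp_rot: [[0.021, 0.004, 1.0], [-1.0, 0.0, 0.021], [-0.0, -1.0, 0.004]]
force: [-1.7, -1.6, 13.0]
opening: 0.158
```

```bash
cat > st.py <<'E'
from rig import bot
import numpy as np
s=bot.read_state();R=np.array(s['tcp_rot']);print(s['time_s'],np.round(s['position'],4),np.round(s['force'],2),np.round(s['moment'],3),'yaw',np.degrees(np.arctan2(R[1,0],R[0,0])).round(2),s['opening'])
E
python3 st.py
```

```text
14.825 [0.5422 0.2038 0.1338] [-1.67 -1.57 13.03] [-0.135  0.35   0.012] yaw -88.78 0.15789127560977406
```

Call:
jog_arm --motion '[0,0,0,0,3,0,0,0,0,0,6,0,0,0,0,0,9,0,0,0,0,0,12,0,0,0,0,0,12,0]'

```text
time_s: 15.45
position: [0.5428, 0.2038, 0.1339]
tcp_rot: [[-0.187, 0.005, 0.982], [-0.982, 0.0, -0.187], [-0.001, -1.0, 0.005]]
force: [-1.1, -0.8, 12.6]
opening: 0.156
```

```bash
python3 st.py
```

```text
15.45 [0.5428 0.2038 0.1339] [-1.07 -0.76 12.61] [-0.206  0.199  0.023] yaw -100.77 0.15636436012812746
```

Call:
jog_arm --motion '[0,0,-0.3,0,3,0,0,0,-0.6,0,6,0,0,0,-1,0,9,0,0,0,-1,0,12,0,0,0,-1,0,15,0,0,0,-1,0,18,0,0,0,-1,0,21,0,0,0,-1,0,21,0]'

```text
time_s: 16.45
position: [0.5428, 0.2039, 0.1341]
tcp_rot: [[-0.526, 0.007, 0.85], [-0.85, 0.0, -0.526], [-0.004, -1.0, 0.006]]
force: [0.7, -1.3, 12.1]
opening: 0.155
```

```bash
python3 st.py
```

```text
16.45 [0.5428 0.2039 0.1341] [ 0.73 -1.27 12.07] [-0.328  0.009  0.038] yaw -121.77 0.1550538182699912
```

Call:
jog_arm --motion '[0,0,0,0,3,0,0,0,0,0,6,0,0,0,0,0,9,0,0,0,0,0,12,0,0,0,0,0,15,0,0,0,0,0,18,0,0,0,0,0,18,0]'

```text
time_s: 17.32
position: [0.5429, 0.2039, 0.1342]
tcp_rot: [[-0.763, 0.007, 0.646], [-0.646, 0.0, -0.763], [-0.006, -1.0, 0.004]]
force: [0.8, -2.2, 11.6]
opening: 0.16
```

```bash
python3 st.py
```

```text
17.325 [0.5429 0.2039 0.1342] [ 0.76 -2.21 11.6 ] [-0.289 -0.011  0.017] yaw -139.77 0.16008677053181228
```

Call:
jog_arm --motion '[0,0,0,0,2,0,0,0,0,0,4,0,0,0,0,0,6,0,0,0,0,0,7,0,0,0,0,0,7,0]'

```text
time_s: 17.95
position: [0.5428, 0.2039, 0.1342]
tcp_rot: [[-0.836, 0.007, 0.548], [-0.548, 0.0, -0.836], [-0.006, -1.0, 0.004]]
force: [0.2, -1.3, 11.9]
opening: 0.157
```

```bash
python3 st.py
```

```text
17.95 [0.5428 0.2039 0.1342] [ 0.18 -1.35 11.93] [-0.305 -0.021  0.053] yaw -146.75 0.15703996063658374
```

Call:
jog_arm --motion '[0,0,0,0,1,0,0,0,0,0,2,0,0,0,0,0,2.5,0,0,0,0,0,2.5,0]'

```text
time_s: 18.45
position: [0.5429, 0.2039, 0.1342]
tcp_rot: [[-0.859, 0.007, 0.511], [-0.511, 0.0, -0.859], [-0.006, -1.0, 0.003]]
force: [0.7, -2.2, 11.8]
opening: 0.162
```

```bash
python3 st.py
```

```text
18.45 [0.5429 0.2039 0.1342] [ 0.68 -2.17 11.78] [-0.232  0.027  0.052] yaw -149.25 0.16188156276277005
```

Call:
jog_arm --motion '[0,0,0,0,0.8,0,0,0,0,0,1.6,0,0,0,0,0,1.6,0]'

```text
time_s: 18.82
position: [0.5428, 0.2039, 0.1342]
tcp_rot: [[-0.873, 0.007, 0.487], [-0.487, 0.0, -0.873], [-0.006, -1.0, 0.003]]
force: [0.5, -1.5, 11.7]
opening: 0.16
```

```bash
python3 st.py; python3 look.py w5
```

```text
18.825 [0.5428 0.2039 0.1342] [ 0.53 -1.5  11.7 ] [-0.317  0.029  0.077] yaw -150.85 0.1597999321046714
18.825 [0.5428 0.2039 0.1342] [ 9.6 35.1 94.5 -0.1 50.  70.5] [ 0.53 -1.5  11.7 ] [[-0.8734, 0.0072, 0.487], [-0.487, 0.0003, -0.8734], [-0.0064, -1.0, 0.0032]] 0.1597999321046714
```

View pics/w5.png

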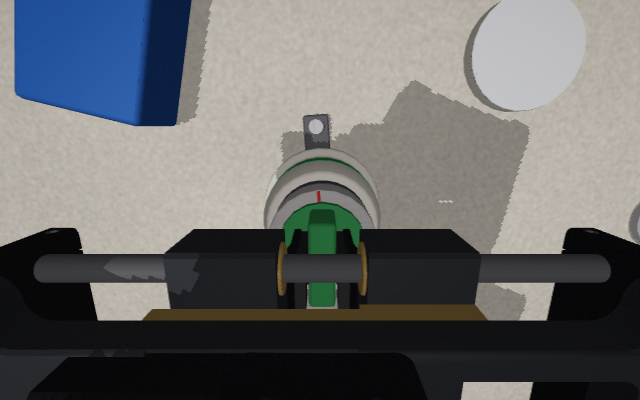

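Call:
jog_arm --motion '[0,0,0,0,-1,0,0,0,0,0,-2,0,0,-1,0,0,-2,0,0,-2,0,0,-2,0,0,-3,0,0,-2,0,0,-4,0,0,-2,0,0,-4,0,0,-2,0]'

```text
time_s: 19.75
position: [0.5428, 0.204, 0.1381]
tcp_rot: [[-0.856, 0.007, 0.517], [-0.517, 0.001, -0.856], [-0.007, -1.0, 0.003]]
force: [-0.1, -0.7, 10.3]
opening: 0.159
```

```bash
python3 st.py
```

```text
19.75 [0.5428 0.204  0.1381] [-0.07 -0.72 10.29] [-0.293 -0.029 -0.014] yaw -148.87 0.158622637241891
```

Call:
jog_arm --motion '[0,-0.5,0,0,0,0,0,-1,0,0,0,0,0,-1.5,0,0,0,0,0,-1.5,0,0,0,0]'

```text
time_s: 20.25
position: [0.5428, 0.204, 0.1386]
tcp_rot: [[-0.856, 0.007, 0.517], [-0.517, 0.001, -0.856], [-0.006, -1.0, 0.003]]
force: [2.7, -0.4, 8.2]
opening: 0.164
```

```bash
python3 st.py
```

```text
20.25 [0.5428 0.204  0.1386] [ 2.65 -0.43  8.22] [-0.166 -0.393  0.004] yaw -148.88 0.1638476051497719
```

Call:
jog_arm --motion '[0,-0.5,0,0,-1,0,0,-1,0,0,-1.5,0,0,-1.2,0,0,-1.5,0,0,-1.2,0,0,-1.5,0]'

```text
time_s: 20.75
position: [0.5427, 0.204, 0.1386]
tcp_rot: [[-0.842, 0.006, 0.539], [-0.539, 0.001, -0.842], [-0.005, -1.0, 0.003]]
force: [5.6, 0.3, 2.2]
opening: 0.158
```

```bash
python3 st.py
```

```text
20.75 [0.5427 0.204  0.1386] [5.57 0.26 2.25] [-0.179 -0.96  -0.172] yaw -147.39 0.15837788088449348
```

The cap is up at the ceiling and resists turning back, so it is locked. I release now.

Call:
jog_arm --motion '[0,0,0,0,0,0,0,0,0,0,0,0,0,0,0,0,0,0,0,0,0,0,0,0]' --gripper 0.45

```text
time_s: 21.25
position: [0.5393, 0.2039, 0.1377]
tcp_rot: [[-0.842, -0.002, 0.539], [-0.539, -0.0, -0.842], [0.002, -1.0, -0.001]]
force: [0.1, 0.9, -0.8]
opening: 0.434
```

Call:
jog_arm --motion '[0,-3,0,0,0,0,0,-10,0,0,0,0,0,-25,0,0,0,0,0,-45,0,0,0,0,0,-70,0,0,0,0,0,-90,0,0,0,0,15,-100,0,0,0,0,40,-100,0,0,0,0,65,-100,0,0,0,0,80,-100,0,0,0,0,90,-100,0,0,0,0,90,-100,0,0,0,0]'

```text
time_s: 22.75
position: [0.4639, 0.1551, 0.2382]
tcp_rot: [[-0.843, 0.0, 0.539], [-0.539, 0.0, -0.843], [-0.0, -1.0, -0.0]]
force: [0.2, 1.1, -0.6]
opening: 0.45
```

```bash
python3 look.py w6; python3 - <<'E'
from rig import bot
import cv2,numpy as np
for n in ["side"]:
    p,d=bot.capture(n); np.savez(f"pics/{n}2.npz",p=p,d=d); cv2.imwrite(f"pics/{n}2.png",p[...,::-1])
E
```

```text
22.75 [0.4639 0.1551 0.2382] [  5.4  20.3 101.6   0.   58.1  62.8] [ 0.23  1.1  -0.59] [[-0.8425, 0.0001, 0.5387], [-0.5387, 0.0001, -0.8425], [-0.0001, -1.0, -0.0001]] 0.4503935018807731
```

View pics/w6.png

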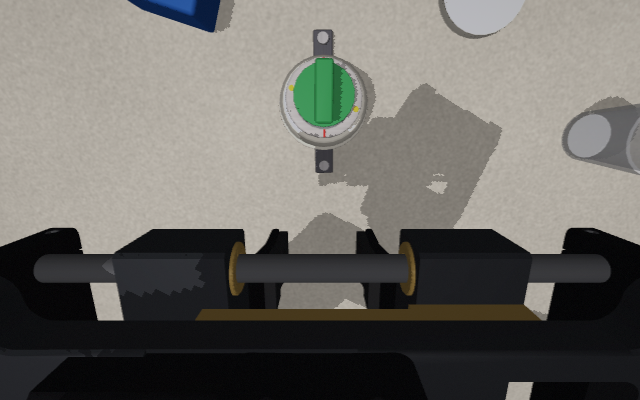

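View pics/side2.png

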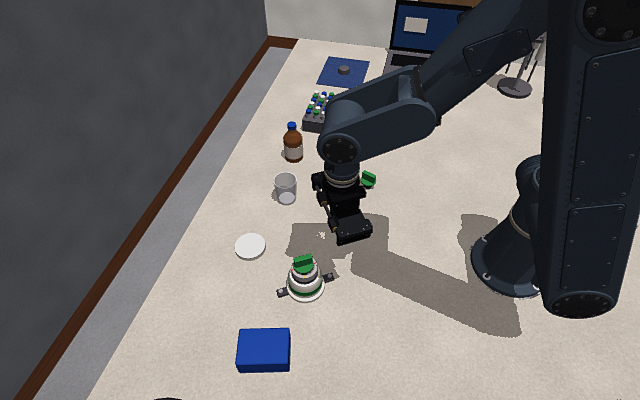

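```bash
python3 - <<'E'
from meas import *
z=np.load("pics/w6.npz");p,d,T=z['p'],z['d'],z['T']
W=cloud(bot.get_calibration("wrist"),d,T)
hsv=cv2.cvtColor(p,cv2.COLOR_RGB2HSV)
g=(hsv[...,0]>40)&(hsv[...,0]<85)&(hsv[...,1]>90); g[:,:285]=0;g[:,365:]=0;g[:45]=0;g[150:]=0
w=W[g]; zz=w[:,2]; print(np.histogram(zz[np.isfinite(zz)]*1000,10))
t=w[zz>.135]; print('grip',t.mean(0).round(4),cv2.minAreaRect(t[:,:2].astype(np.float32)*1000))
f=w[(zz<.122)&(zz>.105)]; print('flange',np.median(f,0).round(4),cv2.minEnclosingCircle(f[:,:2].astype(np.float32)*1000))
for q in (t,f):
    A=np.c_[q[:,:2]-q[:,:2].mean(0),np.ones(len(q))]; print('tilt',np.linalg.lstsq(A,q[:,2],rcond=None)[0][:2].round(4))
ring=(abs(W[...,2]-.101)<.003)&(np.hypot(W[...,0]-.541,W[...,1]-.203)<.04)
hull=cv2.convexHull(W[ring][:,:2].astype(np.float32)*1000); print('collar',cv2.minEnclosingCircle(hull),np.median(W[ring][:,2]))
E
```

```text
(array([  10,    0,   83, 1904,    2,    4,    3,    3,   10, 1166]), array([ 99.26893655, 103.77197651, 108.27501647, 112.77805643,
       117.28109639, 121.78413635, 126.28717631, 130.79021627,
       135.29325623, 139.79629619, 144.29933615]))
grip [0.5427 0.2043 0.1419] ((542.5172119140625, 203.96383666992188), (45.1374626159668, 13.367904663085938), 32.235652923583984)
flange [0.5421 0.2032 0.114 ] ((542.1226806640625, 203.88900756835938), 25.637165069580078)
tilt [-0.0089  0.0055]
tilt [-0.0019 -0.0018]
collar ((540.5536499023438, 203.1260223388672), 33.82284164428711) 0.10076336161301525
```

```bash
python3 -c "
from rig import bot
print(bot.hand_in(), bot.read_state()['time_s'])"
```

```text
the job is handed in; nothing more can be done
the job is handed in; nothing more can be done
```

The green cap farthest to the robot's left is locked in the canister's collar and released. I handed the job in after about 23 s; it reports no verdict.

**What I did:** I gripped the cap across its bar and set it in at the yellow dots. The floor came at TCP z 133.8 mm, which puts the collar top at about 101 mm, the same as the camera showed. The highest reading while finding the floor was 18 N on the vertical axis, with about 4.5 N sideways. I eased back to about 12 N for the twist, turned the cap clockwise past the red marks, and let it spring up about 4.5 mm before letting go.

**Last checks, from one wrist view after release:**

| Check | Measured | Limit |
|---|---|---|
| Cap off the collar axis | about 1.7 mm | 4 mm |
| Underside below the mouth point | about 15 mm | at least 7.5 mm |
| Lugs from the red marks | about 1° | 7.4° (0.13 rad) |
| Tilt from vertical | under 1° | 4.6° (0.08 rad) |

**What was less clean:**
- **Hard stop:** I never felt a sharp one. The turning moment only rose gradually, up to about 4° past the red marks, so I stopped there. The lock shows in the height it sprang to and in its resisting a small turn back.
- **Sideways drift:** the tool drifted about 1.7 mm in x during the twist, and correcting it did not help. The side force reached about 5.6 N as I eased off before release.
- **Bystanders:** I checked these only by eye. Those visible in the last side picture looked unmoved, but the gripper hid the orange cap and the marker there; the arm never went near either after the start.

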